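Lock a control box cover with a castle key

TASK

Stand the orange key that lies on the bench upright on its steel foot and let go of it, then take it again from above and use it to turn both captive screws on the control box's cover clockwise as far as they go, so that each brass bar lines up with its green dashes. Turn the screws only with the key, not with the fingers, and leave the other things on the bench where they are. Finish with the key left standing upright on its foot, on a screw or on the bench.

Things in the scene. Friction and masses are not known exactly. Their poses are not given: they have to be found in the camera images.
- key: the key: loose square bar 130 mm long, 40 x 40 mm, 0.28 kg, orange handle with black bands and a steel foot at one end; starts lying on a side. Its x axis runs along the bar from foot to handle end (up when it stands on its foot). Origin: on one side face, half way along; the bar's middle line is at z = +20 mm in its own frame
- key_foot (a point): centre of the key's foot end face (key x = -65 mm), on the middle line. The foot is cut by a cross of two slots parallel to the sides, each 13 mm wide, 15 mm deep, right across, leaving four 13.5 mm corner prongs: it fits over a screw bar in any of four quarter turns and stands by itself
- key_end (a point): centre of the key's handle end face (key x = +65 mm), on the middle line
- control_box: grey fixed control box 220 x 140 mm with an aluminium cover (230 x 150 mm) whose top is 72 mm above the bench; origin under its centre, x along its long side. Screws stand at x = -70 mm (a) and +70 mm (b), y = 0. Three black cable glands stick out of its +x end; a yellow patch lies on the cover
- screw_a (a joint): angle in rad of the captive screw at the control box's -x end. 0: its brass bar lies across the box (box y), the screw is open; it grows clockwise seen from above, up to a hard stop at 1.57 where the bar lies along the box (box x), in line with the two green dashes: fully home. Stiff: about 0.12 N m
- screw_a_top (a point): on that screw's axis at the top of its bar, 89 mm above the bench. Turns with the screw: x axis lies along the bar, z up. The head is a dark disc 54 mm across and 6 mm high on the cover, carrying the bar: 34 mm long, 9 mm wide for its lower 7 mm and 5 mm wide for its upper 4 mm (11 mm high in all)
- screw_b (a joint): angle in rad of the captive screw at the control box's +x end. 0: its brass bar lies across the box (box y), the screw is open; it grows clockwise seen from above, up to a hard stop at 1.57 where the bar lies along the box (box x), in line with the two green dashes: fully home. Stiff: about 0.12 N m
- screw_b_top (a point): on that screw's axis at the top of its bar, 89 mm above the bench. Turns with the screw: x axis lies along the bar, z up. The head is a dark disc 54 mm across and 6 mm high on the cover, carrying the bar: 34 mm long, 9 mm wide for its lower 7 mm and 5 mm wide for its upper 4 mm (11 mm high in all)
- tape_roll: bystander: brown tape roll lying flat, 76 mm across, 25 mm high; origin under its centre
- spray_can: bystander: yellow can 48 mm across, 100 mm high; origin under its centre
- carton: bystander: cardboard carton 110 x 90 x 60 mm; origin under its centre
- parts_bin: bystander: open blue bin 120 x 90 x 50 mm; origin under its centre
- screwdriver: bystander: screwdriver 180 mm long lying flat along its x axis
- bracket: bystander: steel L bracket 90 x 40 mm, 56 mm high; origin under its base plate
Things that resemble listed ones, but are neither listed nor needed, are in the scene too. Of the things that look like the key, the largest one is meant.

How it is judged (in metres and radians):
On the way, in this order (a step that is already met when the one before it is completed fails the run):
1. the key stands upright on its foot, and is let go (angle between key's own x axis and vertical below 0.1 rad and contact force between the fingers and key below 0.1 N), for 0.2 s.
2. both screws are fully home (value of joint each of screw_a, screw_b above 1.42 rad), for 0.2 s.
At the end, for the whole second after the job is handed in: both screws at least 1.42 rad round (the stop is at 1.57); the key upright on its foot within 0.1 rad, at rest and not held (all of step 1 and all of step 2 and linear speed of key below 0.02 m/s); the robot touches nothing.
It fails at once if a screw head is pushed with the arm or fingers instead of the key (over 2 N) (contact force between any of the fingers, the arm and screw_a above 2 N or contact force between any of the fingers, the arm and screw_b above 2 N).
It fails at once if a bystander is moved more than 30 mm (distance of any of tape_roll, spray_can, carton, parts_bin, screwdriver, bracket from where it was at the start of the episode above 0.03 m).
It also fails if it takes over 64 s, if anything falls off the work surface, if the arm or the gripper's body presses on something with over 40 N, if the wrist force passes 120 N, or if a joint passes its speed limit or range.

ROBOT

A 6-joint arm with a two-finger parallel gripper is mounted at the origin on the work surface. World frame = base frame: x ahead of the robot, y to its left, z up, the work surface at z = 0. Lengths are in m, angles in degrees, forces in N, time in s.
With the tool pointing down it reaches from about 0.35 to 0.875 m from the base axis. Payload 4.2 kg.
Tool frame: the origin (TCP) lies at the very end of the fingers, on their centre line; the grasp point (between the pads) lies 19 mm behind it; z points along the fingers, y is the line along which they close (so a half turn about z gives the same grasp; the last joint's range is limited). The gripper opens to 87 mm and grips with 3 to 60 N. Pads are 19 mm wide; open, the fingers measure 117 mm over their backs; the gripper's body (75 mm by 190 mm) begins 51 mm behind the grasp point.
Start: joints at [-55.199, 22.042, 0.453, 0, -68.411, -14.817], TCP at [0.214, -0.587, 0.223] pointing down, gripper open.
Joint ranges: [-179.83, 179.83], [-69.29, 118.12], [-61.27, 80.66], [-181.25, 117.63], [-171.15, -9.14], [-177.46, 177.46]. Speed limits (degrees/s): [159.86, 159.86, 180, 180, 180, 180].

INTERFACE

Orientations are given as a 3x3 rotation matrix whose columns are the frame's x, y, z axes.
In Python, from station import r gives the robot as it stands.
- The arm moves only by the tool jog_arm, never from a script. Its argument "plan" is text: rows parted by semicolons, each of 7 numbers parted by spaces: the shift along the tool's x, y, z normalised to -1 to 1, where 1 is 0.025 m, then the turn, a rotation vector about the tool's x, y, z normalised to -1 to 1, where 1 is 8 degrees, then the closure, from -1 (fully open) to 1 (shut). A call has exactly 10 rows; each row shifts and turns the commanded pose from where the row before left it, along the tool's axes as they then stand; what a row does not reach is not made up. A row lasts 1/10 s, in which the tool goes at most 50 mm and 8.59 degrees, less where a joint would pass 70% of its speed; a pose out of reach is approached as far as the arm can. A call with a number of a shift or a turn outside -1 to 1 is refused whole. A call with a gripper value outside its range is refused whole. The fingers move at their own pace and stop on an object; the grip force is fixed at half the most. Time passes only in rows, so rows that do not move let the fingers close, or fill a call up. It gives the time, the measured TCP pose, the force, the opening and the grip force at its end, in the units of the state.
- r.sense(): the state, without advancing time (a new reading comes with each control period).
- r.capture(name): name is "side" or "top"; returns (picture, depth): 400x640x3 uint8, red, green, blue; 400x640 float32, m along the optical axis (not along the pixel's ray), 0 where there is no reading.
- r.get_calibration(name): a dict with "mtx" (3x3 intrinsics, pixels), "distortion" ([k1, k2, p1, p2, k3] as OpenCV has them; the pictures are not rectified), "extrinsics" (4x4, takes a point from camera to world coordinates). Camera axes: x right, y up, looking along -z (the intrinsics and any distortion apply to the point x, -y, -z); pixel columns grow to the right and rows downward; lengths in m; the calibration is good to about 2 mm. A picture is of the moment at which its call begins. get_calibration takes no time and is no camera call.
- r.finish_job(): hands the job in; it is judged then, once.
The state is a dict: "time_s": time; "joints": joint angles; "joint_velocities": joint speeds; "effort": joint torques, N m; "tcp_pos": TCP position; "ee_rot": TCP orientation; "wrist_force": force on the tool from outside, world axes, zero at the start; "moment": the same for the moment, N m; "gripper_width": opening from 0.0 (shut) to 1.0 (fully open); "gripper_force": force on a finger pad.
Only numpy, scipy, OpenCV 4.12 (cv2) and the standard library are available. Lean on these libraries where they do the work, as an engineer would, in place of code of your own. Each camera call takes 0.05 s, during which the arm holds its last target. There are 200 camera calls.

## Working session

There is one attempt and no reset: what is moved stays moved. The work goes in short steps, Python scripts to look and compute and a tool call to move; the robot and the scene stay as the last step left them, time stands still between calls to the robot, and variables do not carry over. Pictures are saved under pics/ and viewed, at most 10 in all, crops included, and the job is handed in when it is done.

Besides the shell and the picture viewer there is one more tool, called after "Request:" as name(argument=value, ...), one argument or row to a line, values as JSON. jog_arm: Moves the arm, as the interface text tells. Scaled input: -1 to 1 covers 0.025 m each way for a shift and 8 degrees each way for a turn. Its arguments: {"type":"object","properties":{"plan":{"type":"string"}},"required":["plan"]}

```bash
mkdir -p pics; ls
cat > h.py <<'E'
import numpy as np, cv2
from station import r
def cap(n):
    im,d=r.capture(n); np.savez('/tmp/%s.npz'%n,im=im,d=d); return im,d
def ld(n):
    z=np.load('/tmp/%s.npz'%n); return z['im'],z['d']
def rays(n,px):
    c=r.get_calibration(n); K=np.array(c['mtx']); D=np.array(c['distortion']); E=np.array(c['extrinsics'])
    u=cv2.undistortPoints(np.array(px,float).reshape(-1,1,2),K,D)[:,0]
    return E[:3,3], np.c_[u[:,0],-u[:,1],-np.ones(len(u))]@E[:3,:3].T
def onz(n,px,z):
    o,d=rays(n,px); return o+d*((z-o[2])/d[:,2])[:,None]
def dep(n,px,D):
    o,d=rays(n,px); return o+d*np.array([D[int(round(p[1])),int(round(p[0]))] for p in px])[:,None]
def proj(n,P):
    c=r.get_calibration(n); E=np.linalg.inv(np.array(c['extrinsics'])); p=np.array(P)@E[:3,:3].T+E[:3,3]
    p=p*[1,-1,-1]; return cv2.projectPoints(p,np.zeros(3),np.zeros(3),np.array(c['mtx']),np.array(c['distortion']))[0][:,0]
E
python3 - <<'E'
from h import *
for n in ['side','top']:
    im,d=cap(n); cv2.imwrite('pics/%s0.png'%n,im[:,:,::-1])
    print(n,np.round(r.get_calibration(n)['extrinsics'],3).tolist(),np.round(r.get_calibration(n)['mtx'],1).tolist(),(d>0).mean())
print(r.sense())
E
```

```text
pics
side [[-0.971, 0.137, -0.195, 0.263], [-0.238, -0.615, 0.752, 1.0], [-0.017, 0.777, 0.63, 0.934], [0.0, 0.0, 0.0, 1.0]] [[398.7, 0.0, 314.5], [0.0, 398.7, 201.4], [0.0, 0.0, 1.0]] 0.99592578125
top [[-0.022, 0.997, -0.073, 0.455], [-1.0, -0.022, 0.001, -0.014], [-0.001, 0.073, 0.997, 1.173], [0.0, 0.0, 0.0, 1.0]] [[408.3, 0.0, 324.0], [0.0, 408.3, 191.6], [0.0, 0.0, 1.0]] 0.99607421875
{'time_s': 0.1, 'joints': array([-5.51972113e+01,  2.20862725e+01,  3.86749317e-01, -2.59967512e-02,
       -6.84116306e+01, -1.48173246e+01]), 'joint_velocities': array([-0.03477484, -0.11718577,  0.21614253,  0.03086359, -0.03004251,
       -0.00757442]), 'effort': array([-4.02764308e-04, -3.91689456e+01,  1.87935591e+01,  4.23193753e+00,
        1.34521592e-02, -7.70806787e-05]), 'tcp_pos': array([ 0.21345018, -0.58683685,  0.22156224]), 'ee_rot': array([[-9.39836512e-01, -3.41623699e-01, -7.60809505e-04],
       [-3.41624535e-01,  9.39834727e-01,  1.83374658e-03],
       [ 8.85839051e-05,  1.98333318e-03, -9.99998029e-01]]), 'wrist_force': array([ 0.18371672, -0.99783329, -0.06866476]), 'moment': array([-0.04610602,  0.04000439,  0.01111116]), 'gripper_force': 0.0, 'gripper_width': 1.0003297363519492}
```

View pics/top0.png

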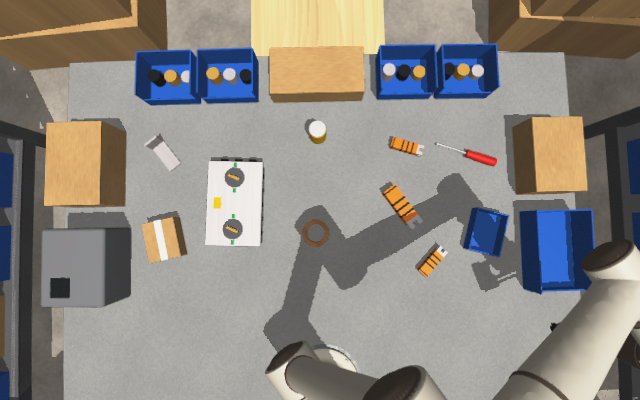

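View pics/side0.png

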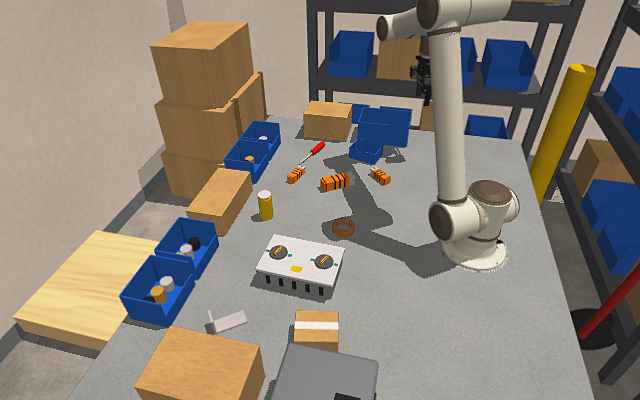

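The top view shows the largest key at about (400,203), with its foot at the lower right (416,222). The control box is at (235,203) with screws at (235,177) and (232,229), both bars roughly across the box. The side view shows the key at (337,182) and the box at (300,262).

Run:
```python
from h import *
im,d=ld('top'); H,W=d.shape
yy,xx=np.mgrid[0:H,0:W]; px=np.c_[xx.ravel(),yy.ravel()].astype(float)
o,dr=rays('top',px); P=(o+dr*d.ravel()[:,None]).reshape(H,W,3)
hsv=cv2.cvtColor(im,cv2.COLOR_RGB2HSV)
print('bench z',np.median(P[300:330,100:250,2]))
m=(P[...,2]>0.02)&(P[...,2]<.1)
n,l=cv2.connectedComponents(m[100:300].astype(np.uint8)); 
for k in range(1,n):
    q=np.argwhere(l==k)
    if len(q)<40: continue
    q[:,0]+=100; pts=P[q[:,0],q[:,1]]; 
    zt=np.percentile(pts[:,2],90); t=pts[pts[:,2]>zt-.008]
    rc=cv2.minAreaRect(t[:,:2].astype(np.float32))
    print(q.mean(0).round()[::-1],len(q),'zt',zt.round(4),'c',np.round(rc[0],4),'sz',np.round(rc[1],3),round(rc[2],1))
# colour outlines of key
org=cv2.inRange(hsv,(5,120,120),(22,255,255)); 
q=np.argwhere(org[170:240,370:430]>0)[:,::-1]+[370,170]
w=onz('top',q,.04)[:,:2]; print('orange',np.round(cv2.minAreaRect(w.astype(np.float32)),4) if 0 else cv2.minAreaRect(w.astype(np.float32)))
for (cx,cy) in [(235,177),(232,229)]:
    s=np.s_[cy-14:cy+14,cx-14:cx+14]
    dark=(hsv[s][...,2]<110)|((hsv[s][...,1]>90)&(hsv[s][...,0]<35)); brass=cv2.inRange(hsv[s],(8,90,90),(35,255,255))>0
    q=np.argwhere(dark)[:,::-1]+[cx-14,cy-14]; (c,rad)=cv2.minEnclosingCircle(q.astype(np.float32)); print('disc',len(q),c,rad,onz('top',[c],.078),onz('top',[q.mean(0)],.078))
    q=np.argwhere(brass)[:,::-1]+[cx-14,cy-14]; w=onz('top',q,.087)[:,:2]; C=w.mean(0); v=np.linalg.svd(w-C)[2][0]; print('brass',len(q),C,np.degrees(np.arctan2(v[1],v[0])))
g=cv2.inRange(hsv,(45,90,60),(80,255,255)); n,l,st,ce=cv2.connectedComponentsWithStats(g)
for k in range(1,n):
    if 200<ce[k][0]<270 and 150<ce[k][1]<260: print('green',ce[k],st[k][4],onz('top',[ce[k]],.072).round(4))
c=np.kron(im[150:250,190:430,::-1],np.ones((3,3,1),np.uint8)); cv2.imwrite('pics/crop.png',cv2.resize(im[150:250,195:430,::-1],None,fx=3.4,fy=3.4,interpolation=cv2.INTER_CUBIC))
```

```text
bench z -0.0010147376458067292
[170. 101.] 154 zt 0.0453 c [0.8082 0.4188] sz [0.148 0.003] 90.0
[217. 100.] 52 zt 0.0356 c [0.8072 0.2874] sz [0.078 0.003] 89.4
[525. 160.] 1116 zt 0.0926 c [ 0.5869 -0.5925] sz [0.24  0.113] 34.4
[318. 132.] 260 zt 0.0991 c [ 7.029e-01 -5.000e-04] sz [0.044 0.042] 17.5
[113. 170.] 1217 zt 0.0919 c [0.5888 0.586 ] sz [0.118 0.261] 57.6
[152. 142.] 98 zt 0.057 c [0.6882 0.4685] sz [0.007 0.04 ] 39.0
[406. 146.] 333 zt 0.0301 c [ 0.6649 -0.2529] sz [0.093 0.031] 72.9
[481. 157.] 186 zt 0.0265 c [ 0.6266 -0.4673] sz [0.088 0.023] 72.2
[234. 203.] 4830 zt 0.0759 c [0.51   0.2304] sz [0.151 0.23 ] 87.7
[402. 206.] 704 zt 0.0415 c [ 0.4917 -0.2317] sz [0.13  0.041] 35.9
[488. 231.] 543 zt 0.0501 c [ 0.4144 -0.4663] sz [0.093 0.12 ] 74.5
[557. 248.] 2543 zt 0.0949 c [ 0.361  -0.6551] sz [0.159 0.22 ] 89.8
[163. 239.] 1474 zt 0.0616 c [0.4138 0.4352] sz [0.111 0.094] 11.4
[316. 233.] 289 zt 0.0271 c [0.4241 0.0103] sz [0.073 0.073] 43.9
[121. 262.] 1023 zt 0.0926 c [0.3545 0.5448] sz [0.188 0.009] 1.9
[432. 261.] 358 zt 0.0298 c [ 0.3367 -0.3141] sz [0.03  0.093] 46.8
orange ((0.5017713308334351, -0.22453510761260986), (0.10626059770584106, 0.04154953733086586), 35.123260498046875)
disc 253 (234.0, 177.0) 9.219644546508789 [[0.5794367  0.22760384 0.078     ]] [[0.57914672 0.22760539 0.078     ]]
brass 48 [0.57923211 0.22702022] -113.6588748345877
disc 261 (232.0, 228.0454559326172) 9.472657203674316 [[0.44209382 0.23389336 0.078     ]] [[0.44150835 0.23385655 0.078     ]]
brass 44 [0.44012804 0.23363467] -116.23463359718825
green [234.5 164.5] 8 [[0.6143 0.2274 0.072 ]]
green [233.5 189.5] 8 [[0.5461 0.2305 0.072 ]]
green [232.5 215.5] 8 [[0.4757 0.2337 0.072 ]]
green [232.  241.5] 12 [[0.406  0.2355 0.072 ]]
```

View pics/crop.png

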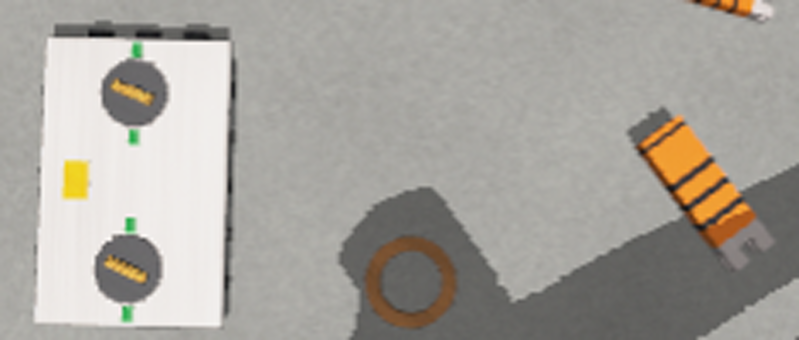

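The crop shows both bars near 65° azimuth, already about 22° round. The box axis is at -2.2° and the key axis at about 35.7°, with the foot at the -x,-y end. The sizes match what was given: key 130x41, box 230x151, screws 0.137 apart.

```bash
cat >> h.py <<'E'
from scipy.spatial.transform import Rotation as Ro
def mkR(az,tilt=0):   # az: azimuth of tool y; tilt about tool y
    a=np.radians(az); y=np.array([np.cos(a),np.sin(a),0]); z=np.array([0,0,-1.]); return np.c_[np.cross(y,z),y,z]@Ro.from_rotvec([0,np.radians(tilt),0]).as_matrix()
def go(p,R,n,start=None):  # print tool-frame rows from the present pose (or start) to p,R
    s=r.sense(); p0,R0=start or (s['tcp_pos'],s['ee_rot'])
    w=Ro.from_matrix(R0.T@R).as_rotvec(degrees=True)/n; Rk=R0; dp=(np.array(p)-p0)/n
    for k in range(n):
        print(*np.round(np.r_[Rk.T@dp/.025,w/8],2),end='; '); Rk=Rk@Ro.from_rotvec(w,degrees=True).as_matrix()
    print(); return (np.array(p),R)
E
python3 - <<'E'
from h import *
R1=mkR(125.7); R2=mkR(125.7,35)
s=go([.38,-.37,.24],R1,10); s=go([.559,-.183,.2],R1,10,s); s=go([.559,-.183,.109],R2,10,s); s=go([.503,-.223,.0104],R2,10,s); print(R2.round(3))
E
```

```text
-0.92 0.59 -0.07 0.0 0.0 -0.2; -0.94 0.56 -0.07 0.0 0.0 -0.2; -0.95 0.54 -0.07 0.0 0.0 -0.2; -0.97 0.51 -0.07 0.0 0.0 -0.2; -0.98 0.48 -0.07 0.0 0.0 -0.2; -0.99 0.46 -0.07 0.0 0.0 -0.2; -1.01 0.43 -0.07 0.0 0.0 -0.2; -1.02 0.4 -0.07 0.0 0.0 -0.2; -1.03 0.37 -0.07 0.0 0.0 -0.2; -1.04 0.34 -0.07 0.0 0.0 -0.2; 
-1.02 0.19 0.16 0.0 0.0 0.0; -1.02 0.19 0.16 0.0 0.0 0.0; -1.02 0.19 0.16 0.0 0.0 0.0; -1.02 0.19 0.16 0.0 0.0 0.0; -1.02 0.19 0.16 0.0 0.0 0.0; -1.02 0.19 0.16 0.0 0.0 0.0; -1.02 0.19 0.16 0.0 0.0 0.0; -1.02 0.19 0.16 0.0 0.0 0.0; -1.02 0.19 0.16 0.0 0.0 0.0; -1.02 0.19 0.16 0.0 0.0 0.0; 
0.0 0.0 0.36 0.0 0.44 -0.0; -0.02 0.0 0.36 0.0 0.44 -0.0; -0.04 0.0 0.36 0.0 0.44 -0.0; -0.07 0.0 0.36 0.0 0.44 -0.0; -0.09 0.0 0.35 0.0 0.44 -0.0; -0.11 0.0 0.35 0.0 0.44 -0.0; -0.13 0.0 0.34 0.0 0.44 -0.0; -0.15 0.0 0.33 0.0 0.44 -0.0; -0.17 0.0 0.32 0.0 0.44 -0.0; -0.19 0.0 0.31 0.0 0.44 -0.0; 
-0.0 0.0 0.48 0.0 0.0 0.0; -0.0 0.0 0.48 0.0 0.0 0.0; -0.0 0.0 0.48 0.0 0.0 0.0; -0.0 0.0 0.48 0.0 0.0 0.0; -0.0 0.0 0.48 0.0 0.0 0.0; -0.0 0.0 0.48 0.0 0.0 0.0; -0.0 0.0 0.48 0.0 0.0 0.0; -0.0 0.0 0.48 0.0 0.0 0.0; -0.0 0.0 0.48 0.0 0.0 0.0; -0.0 0.0 0.48 0.0 0.0 0.0; 
[[-0.665 -0.584 -0.466]
 [-0.478  0.812 -0.335]
 [ 0.574  0.    -0.819]]
```

Request:
jog_arm(
  plan="-0.92 0.59 -0.07 0 0 -0.2 -1; -0.94 0.56 -0.07 0 0 -0.2 -1; -0.95 0.54 -0.07 0 0 -0.2 -1; -0.97 0.51 -0.07 0 0 -0.2 -1; -0.98 0.48 -0.07 0 0 -0.2 -1; -1 0.46 -0.07 0 0 -0.2 -1; -1 0.43 -0.07 0 0 -0.2 -1; -1 0.4 -0.07 0 0 -0.2 -1; -1 0.37 -0.07 0 0 -0.2 -1; -1 0.34 -0.07 0 0 -0.2 -1",
)

```text
time_s: 1.1
tcp_pos: [0.3782, -0.3701, 0.2397]
ee_rot: [[-0.809, -0.588, -0.001], [-0.588, 0.809, 0.001], [0.0, 0.001, -1.0]]
wrist_force: [-0.5, 0.5, -0.6]
gripper_width: 1.001
gripper_force: 0.0
```

Request:
jog_arm(
  plan="-1 0.19 0.16 0 0 0 -1; -1 0.19 0.16 0 0 0 -1; -1 0.19 0.16 0 0 0 -1; -1 0.19 0.16 0 0 0 -1; -1 0.19 0.16 0 0 0 -1; -1 0.19 0.16 0 0 0 -1; -1 0.19 0.16 0 0 0 -1; -1 0.19 0.16 0 0 0 -1; -1 0.19 0.16 0 0 0 -1; -1 0.19 0.16 0 0 0 -1",
)

```text
time_s: 2.1
tcp_pos: [0.5526, -0.185, 0.1994]
ee_rot: [[-0.809, -0.588, -0.001], [-0.588, 0.809, 0.0], [0.001, 0.001, -1.0]]
wrist_force: [0.2, -0.1, 0.3]
gripper_width: 0.998
gripper_force: 0.0
```

Request:
jog_arm(
  plan="0 0 0.36 0 0.44 0 -1; 0 0 0.36 0 0.44 0 -1; 0 0 0.36 0 0.44 0 -1; -0.07 0 0.36 0 0.44 0 -1; -0.09 0 0.35 0 0.44 0 -1; -0.11 0 0.35 0 0.44 0 -1; -0.13 0 0.34 0 0.44 0 -1; -0.15 0 0.33 0 0.44 0 -1; -0.17 0 0.32 0 0.44 0 -1; -0.19 0 0.31 0 0.44 0 -1",
)

```text
time_s: 3.1
tcp_pos: [0.5508, -0.1869, 0.1087]
ee_rot: [[-0.66, -0.588, -0.469], [-0.479, 0.809, -0.34], [0.579, 0.0, -0.815]]
wrist_force: [-0.2, -0.7, 0.9]
gripper_width: 1.001
gripper_force: 0.0
```

Run:
```python
from h import *
s=r.sense(); print(s['time_s'],s['tcp_pos'],s['ee_rot'].round(3),s['joints'].round(1))
go([.503,-.223,.0104],mkR(125.7,35),10)
```

```text
3.1 [ 0.55076017 -0.18687843  0.10868164] [[-0.66  -0.588 -0.469]
 [-0.479  0.809 -0.34 ]
 [ 0.579  0.    -0.815]] [  5.8  37.1  -5.7  17.2 -79.2 -68. ]
-0.03 -0.0 0.46 -0.0 -0.0 0.0; -0.03 -0.0 0.46 -0.0 -0.0 0.0; -0.03 -0.01 0.46 -0.0 -0.0 0.0; -0.03 -0.01 0.46 -0.0 -0.0 0.0; -0.03 -0.01 0.46 -0.0 -0.0 0.0; -0.03 -0.01 0.46 -0.0 -0.0 0.0; -0.03 -0.01 0.46 -0.0 -0.0 0.0; -0.03 -0.01 0.46 -0.0 -0.0 0.0; -0.03 -0.01 0.46 -0.0 -0.0 0.0; -0.03 -0.01 0.46 -0.0 -0.0 0.0;
```

Request:
jog_arm(
  plan="-0.03 0 0.46 0 0 0 -1; -0.03 0 0.46 0 0 0 -1; -0.03 0 0.46 0 0 0 -1; -0.03 0 0.46 0 0 0 -1; -0.03 0 0.46 0 0 0 -1; -0.03 0 0.46 0 0 0 -1; -0.03 -0.01 0.46 0 0 0 -1; -0.03 -0.01 0.46 0 0 0 -1; -0.03 -0.01 0.46 0 0 0 -1; -0.03 -0.01 0.46 0 0 0 -1",
)

```text
time_s: 4.1
tcp_pos: [0.5024, -0.2234, 0.0103]
ee_rot: [[-0.661, -0.588, -0.466], [-0.48, 0.809, -0.339], [0.576, 0.0, -0.817]]
wrist_force: [1.6, 0.5, -0.3]
gripper_width: 0.999
gripper_force: 0.0
```

Request:
jog_arm(
  plan="0 0 0 0 0 0 -1; 0 0 0 0 0 0 1; 0 0 0 0 0 0 1; 0 0 0 0 0 0 1; 0 0 0 0 0 0 1; 0 0 0 0 0 0 1; 0 0 0 0 0 0 1; 0 0 0 0 0 0 1; 0 0 0 0 0 0 1; 0 0 0 0 0 0 1",
)

```text
time_s: 5.1
tcp_pos: [0.5031, -0.2231, 0.0112]
ee_rot: [[-0.661, -0.588, -0.466], [-0.48, 0.809, -0.339], [0.576, -0.0, -0.817]]
wrist_force: [0.5, -0.1, -0.9]
gripper_width: 0.456
gripper_force: 30.0
```

Run:
```python
from h import *
s=r.sense(); R=s['ee_rot']; g=s['tcp_pos']-.019*R[:,2]; print(g)
R3=R@Ro.from_rotvec([0,-90,0],degrees=True).as_matrix()
G=np.array([g[0],g[1],.16]); go(G+.019*R3[:,2],R3,12)
```

```text
[ 0.51193022 -0.21667463  0.02677455]
0.19 -0.0 -0.43 -0.0 -0.94 0.0; 0.14 -0.0 -0.45 -0.0 -0.94 0.0; 0.08 -0.0 -0.46 -0.0 -0.94 0.0; 0.01 -0.0 -0.47 -0.0 -0.94 0.0; -0.05 -0.0 -0.47 -0.0 -0.94 0.0; -0.11 -0.0 -0.46 -0.0 -0.94 0.0; -0.17 -0.0 -0.44 -0.0 -0.94 0.0; -0.22 -0.0 -0.41 -0.0 -0.94 0.0; -0.27 -0.0 -0.38 -0.0 -0.94 0.0; -0.32 -0.0 -0.34 -0.0 -0.94 0.0; -0.36 -0.0 -0.3 -0.0 -0.94 0.0; -0.4 -0.0 -0.25 -0.0 -0.94 0.0;
```

Request:
jog_arm(
  plan="0.5 0 -0.75 0 0 0 1; 0.5 0 -0.75 0 0 0 1; 0.19 0 -0.43 0 -0.94 0 1; 0.14 0 -0.45 0 -0.94 0 1; 0.08 0 -0.46 0 -0.94 0 1; 0 0 -0.47 0 -0.94 0 1; -0.05 0 -0.47 0 -0.94 0 1; -0.11 0 -0.46 0 -0.94 0 1; -0.17 0 -0.44 0 -0.94 0 1; -0.22 0 -0.41 0 -0.94 0 1",
)

```text
time_s: 6.1
tcp_pos: [0.5179, -0.2108, 0.149]
ee_rot: [[-0.731, -0.588, 0.345], [-0.532, 0.809, 0.251], [-0.427, 0.0, -0.904]]
wrist_force: [-1.3, -1.0, -4.0]
gripper_width: 0.455
gripper_force: 30.0
```

Request:
jog_arm(
  plan="-0.27 0 -0.38 0 -0.94 0 1; -0.32 0 -0.34 0 -0.94 0 1; -0.36 0 -0.3 0 -0.94 0 1; -0.4 0 -0.25 0 -0.94 0 1; 0 0 0 0 0 0 1; 0 0 0 0 0 0 1; 0 0 0 0 0 0 1; 0 0 0 0 0 0 1; 0 0 0 0 0 0 1; 0 0 0 0 0 0 1",
)

```text
time_s: 7.1
tcp_pos: [0.5257, -0.2059, 0.1947]
ee_rot: [[-0.463, -0.589, 0.662], [-0.338, 0.808, 0.482], [-0.819, -0.001, -0.573]]
wrist_force: [0.5, 0.1, -2.3]
gripper_width: 0.455
gripper_force: 30.0
```

Run:
```python
from h import *
s=r.sense(); print(s['joints'].round(1)); Rx=s['ee_rot']@Ro.from_rotvec([0,90,0],degrees=True).as_matrix(); print(Rx.round(3))
im,d=cap('side'); cv2.imwrite('pics/s1.png',im[:,:,::-1])
```

```text
[-39.   17.8 -11.  -63.2 -62.5  17.4]
[[-0.662 -0.589 -0.463]
 [-0.482  0.808 -0.338]
 [ 0.573 -0.001 -0.819]]
```

View pics/s1.png

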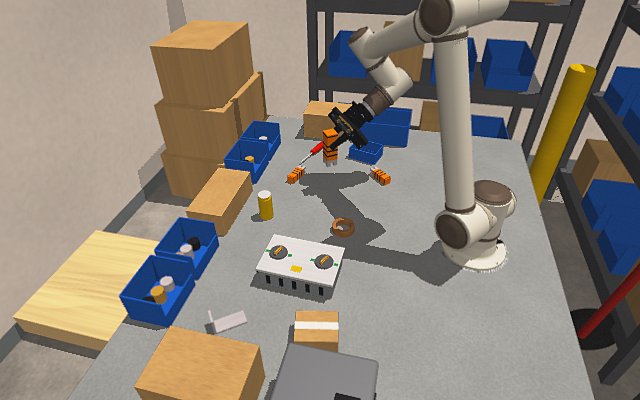

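Key upright in the gripper at (330,147), foot down. Now I lower it.

Request:
jog_arm(
  plan="0.41 0 0.287 0 0 0 1; 0.41 0 0.287 0 0 0 1; 0.41 0 0.287 0 0 0 1; 0.41 0 0.287 0 0 0 1; 0.41 0 0.287 0 0 0 1; 0.41 0 0.287 0 0 0 1; 0.41 0 0.287 0 0 0 1; 0.41 0 0.287 0 0 0 1; 0.13 0 0.092 0 0 0 1; 0.13 0 0.092 0 0 0 1",
)

```text
time_s: 8.15
tcp_pos: [0.5256, -0.2068, 0.0863]
ee_rot: [[-0.464, -0.588, 0.663], [-0.337, 0.809, 0.481], [-0.819, -0.0, -0.573]]
wrist_force: [-0.3, 0.0, -1.9]
gripper_width: 0.46
gripper_force: 30.0
```

Request:
jog_arm(
  plan="0.033 0 0.023 0 0 0 1; 0.033 0 0.023 0 0 0 1; 0.033 0 0.023 0 0 0 1; 0.033 0 0.023 0 0 0 1; 0.033 0 0.023 0 0 0 1; 0.033 0 0.023 0 0 0 1; 0.033 0 0.023 0 0 0 1; 0 0 0 0 0 0 1; 0 0 0 0 0 0 1; 0 0 0 0 0 0 1",
)

```text
time_s: 9.15
tcp_pos: [0.5256, -0.2066, 0.0802]
ee_rot: [[-0.462, -0.588, 0.664], [-0.337, 0.809, 0.482], [-0.82, -0.001, -0.572]]
wrist_force: [-2.1, -0.0, 4.4]
gripper_width: 0.458
gripper_force: 30.0
```

Request:
jog_arm(
  plan="0 0 0 0 0 0 -1; 0 0 0 0 0 0 -1; 0 0 0 0 0 0 -1; 0 0 0 0 0 0 -1; 0 0 0 0 0 0 -1; 0 0 0 0 0 0 -1; 0 0 0 0 0 0 -1; 0 0 -0.3 0 0 0 -1; 0 0 -0.6 0 0 0 -1; 0 0 -1 0 0 0 -1",
)

```text
time_s: 10.15
tcp_pos: [0.493, -0.2295, 0.1068]
ee_rot: [[-0.464, -0.588, 0.662], [-0.336, 0.809, 0.483], [-0.819, 0.001, -0.573]]
wrist_force: [0.7, -0.4, 0.5]
gripper_width: 0.995
gripper_force: 0.0
```

Request:
jog_arm(
  plan="0 0 -1 0 0 0 -1; 0 0 -1 0 0 0 -1; 0 0 -1 0 0 0 -1; 0 0 -1 0 0 0 -1; 0 0 -1 0 0 0 -1; 0 0 0 0 0.94 0 -1; 0 0 0 0 0.94 0 -1; 0 0 0 0 0.94 0 -1; 0 0 0 0 0.94 0 -1; 0 0 0 0 0.94 0 -1",
)

```text
time_s: 11.15
tcp_pos: [0.4107, -0.2909, 0.1806]
ee_rot: [[-0.773, -0.586, 0.242], [-0.561, 0.81, 0.17], [-0.296, -0.004, -0.955]]
wrist_force: [-0.6, -0.2, -1.7]
gripper_width: 1.003
gripper_force: 0.0
```

Run:
```python
from h import *
s=r.sense(); print(s['time_s'],s['tcp_pos'],s['joints'].round(1))
for n in ['side','top']:
    im,d=cap(n)
    H,W=d.shape; yy,xx=np.mgrid[0:H,0:W]
    c=proj(n,[[.512,-.217,.13]])[0].astype(int); print(n,c)
    sl=np.s_[c[1]-30:c[1]+50,c[0]-35:c[0]+35]
    px=np.c_[xx[sl].ravel(),yy[sl].ravel()]; o,dr=rays(n,px); P=o+dr*d[sl].ravel()[:,None]
    hs=cv2.cvtColor(im,cv2.COLOR_RGB2HSV)[sl].reshape(-1,3)
    near=(np.hypot(P[:,0]-.512,P[:,1]+.217)<.05); t=P[near&(P[:,2]>.124)&(P[:,2]<.14)]
    if len(t): print(len(t),np.median(t[:,2]),t[:,:2].mean(0),cv2.minAreaRect(t[:,:2].astype(np.float32)))
    cv2.imwrite('pics/u_%s.png'%n,cv2.resize(im[c[1]-60:c[1]+60,c[0]-70:c[0]+70,::-1],None,fx=4,fy=4))
a=cv2.imread('pics/u_side.png'); b=cv2.imread('pics/u_top.png'); cv2.imwrite('pics/u.png',cv2.resize(np.hstack([a,b]),(800,343)))
```

```text
11.15 [ 0.41072699 -0.29088979  0.18057273] [-27.2  10.9 -16.9 -18.5 -55.4 -17.2]
side [331 158]
82 0.1298938517308717 [ 0.51740559 -0.20840627] ((0.5168161392211914, -0.21040019392967224), (0.04127355292439461, 0.046959105879068375), 36.145408630371094)
top [403 197]
253 0.12908208422720202 [ 0.51851112 -0.2107142 ] ((0.5187515020370483, -0.21101263165473938), (0.04018904268741608, 0.040812671184539795), 36.08643341064453)
```

View pics/u.png

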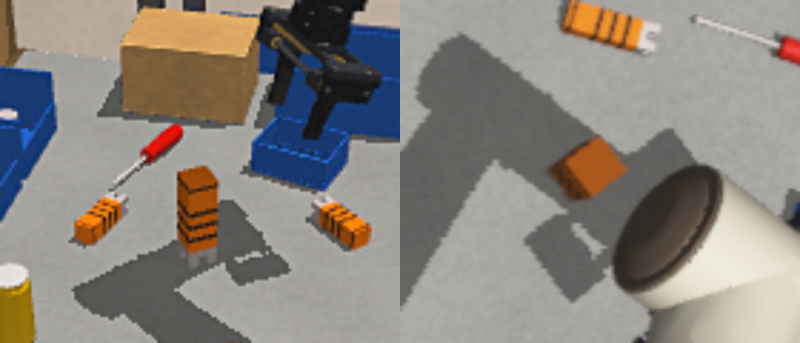

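The key stands upright at (200,215) in the left crop and (590,168) in the right one. Its top is at z 0.130 and its centre at (0.518,-0.211), yaw 36°. Next I regrasp it from above.

Run:
```python
from h import *
R=mkR(126.1); s=go([.518,-.211,.20],R,8); go([.518,-.211,.086],R,10,s)
```

```text
-0.66 -0.0 0.1 -0.0 0.27 0.0; -0.66 -0.0 0.08 -0.0 0.27 0.0; -0.66 -0.0 0.05 -0.0 0.27 0.0; -0.66 -0.0 0.03 -0.0 0.27 0.0; -0.66 -0.0 0.0 -0.0 0.27 0.0; -0.66 -0.0 -0.02 -0.0 0.27 0.0; -0.66 0.0 -0.05 -0.0 0.27 0.0; -0.66 0.0 -0.07 -0.0 0.27 0.0; 
0.0 0.0 0.46 0.0 0.0 0.0; 0.0 0.0 0.46 0.0 0.0 0.0; 0.0 0.0 0.46 0.0 0.0 0.0; 0.0 0.0 0.46 0.0 0.0 0.0; 0.0 0.0 0.46 0.0 0.0 0.0; 0.0 0.0 0.46 0.0 0.0 0.0; 0.0 0.0 0.46 0.0 0.0 0.0; 0.0 0.0 0.46 0.0 0.0 0.0; 0.0 0.0 0.46 0.0 0.0 0.0; 0.0 0.0 0.46 0.0 0.0 0.0;
```

Request:
jog_arm(
  plan="-0.66 0 0.1 0 0.27 0 -1; -0.66 0 0.08 0 0.27 0 -1; -0.66 0 0.05 0 0.27 0 -1; -0.66 0 0.03 0 0.27 0 -1; -0.66 0 0 0 0.27 0 -1; -0.66 0 -0.02 0 0.27 0 -1; -0.66 0 -0.05 0 0.27 0 -1; -0.66 0 -0.07 0 0.27 0 -1; 0 0 0 0 0 0 -1; 0 0 0 0 0 0 -1",
)

```text
time_s: 12.25
tcp_pos: [0.516, -0.2134, 0.1976]
ee_rot: [[-0.81, -0.586, 0.001], [-0.586, 0.81, 0.003], [-0.003, 0.002, -1.0]]
wrist_force: [-0.6, 0.5, -0.3]
gripper_width: 1.0
gripper_force: 0.0
```

Run:
```python
from h import *
s=r.sense(); print(s['tcp_pos'],s['ee_rot'].round(3),s['joints'].round(1))
go([.518,-.211,.086],mkR(126.1),10)
```

```text
[ 0.51601013 -0.2134059   0.19763425] [[-0.81  -0.586  0.001]
 [-0.586  0.81   0.003]
 [-0.003  0.002 -1.   ]] [ -6.   16.7 -11.1  -0.2 -62.1 -48. ]
-0.01 0.0 0.45 0.0 0.0 -0.0; -0.01 0.0 0.45 0.0 0.0 -0.0; -0.01 0.0 0.45 0.0 0.0 -0.0; -0.01 0.0 0.45 0.0 0.0 -0.0; -0.01 0.0 0.45 0.0 0.0 -0.0; -0.01 0.0 0.45 0.0 0.0 -0.0; -0.01 0.0 0.45 0.0 0.0 -0.0; -0.01 0.0 0.45 0.0 0.0 -0.0; -0.01 0.0 0.45 0.0 0.0 -0.0; -0.01 0.0 0.45 0.0 0.0 -0.0;
```

Request:
jog_arm(
  plan="-0.06 0 0.45 0 0 0 -1; -0.06 0 0.45 0 0 0 -1; 0 0 0.45 0 0 0 -1; 0 0 0.45 0 0 0 -1; 0 0 0.45 0 0 0 -1; 0 0 0.45 0 0 0 -1; 0 0 0.45 0 0 0 -1; 0 0 0.45 0 0 0 -1; 0 0 0.45 0 0 0 -1; 0 0 0.45 0 0 0 -1",
)

```text
time_s: 13.25
tcp_pos: [0.5198, -0.2108, 0.0846]
ee_rot: [[-0.809, -0.588, 0.002], [-0.588, 0.809, 0.002], [-0.003, -0.0, -1.0]]
wrist_force: [-0.6, 0.0, 0.3]
gripper_width: 0.997
gripper_force: 0.0
```

Request:
jog_arm(
  plan="0 0 0 0 0 0 -1; 0 0 0 0 0 0 1; 0 0 0 0 0 0 1; 0 0 0 0 0 0 1; 0 0 0 0 0 0 1; 0 0 0 0 0 0 1; 0 0 0 0 0 0 1; 0 0 0 0 0 0 1; 0 0 0 0 0 0 1; 0 0 0 0 0 0 1",
)

```text
time_s: 14.25
tcp_pos: [0.5197, -0.2108, 0.0856]
ee_rot: [[-0.809, -0.588, 0.002], [-0.588, 0.809, 0.002], [-0.003, -0.0, -1.0]]
wrist_force: [-0.6, -0.1, -0.3]
gripper_width: 0.458
gripper_force: 30.0
```

Run:
```python
from h import *
s=r.sense(); p=s['tcp_pos']; az=np.degrees(np.arctan2(s['ee_rot'][1,1],s['ee_rot'][0,1])); print(p,az)
c=np.array([.518,-.211]); print('key off in tool xy',s['ee_rot'][:2,:2].T@(c-p[:2]))
a=go([.518,-.211,.24],mkR(126),5); a=go([.47,.0,.27],mkR(154-13),10,a); a=go([.44,.233,.22],mkR(154),10,a)
```

```text
[ 0.51973528 -0.21084137  0.08563772] 125.98534806679595
key off in tool xy [0.00149734 0.00089126]
0.01 0.01 -1.23 -0.0 0.0 -0.0; 0.01 0.01 -1.23 -0.0 0.0 -0.0; 0.01 0.01 -1.23 -0.0 0.0 -0.0; 0.01 0.01 -1.23 -0.0 0.0 -0.0; 0.01 0.01 -1.23 -0.0 0.0 -0.0; 
-0.34 0.8 -0.12 0.0 0.0 -0.19; -0.36 0.79 -0.12 0.0 0.0 -0.19; -0.38 0.78 -0.12 0.0 0.0 -0.19; -0.4 0.77 -0.12 0.0 0.0 -0.19; -0.42 0.76 -0.12 0.0 0.0 -0.19; -0.44 0.74 -0.12 0.0 0.0 -0.19; -0.46 0.73 -0.12 0.0 0.0 -0.19; -0.48 0.72 -0.12 0.0 0.0 -0.19; -0.5 0.71 -0.12 0.0 0.0 -0.19; -0.52 0.69 -0.12 0.0 0.0 -0.19; 
-0.65 0.68 0.2 0.0 0.0 -0.16; -0.66 0.66 0.2 0.0 0.0 -0.16; -0.68 0.65 0.2 0.0 0.0 -0.16; -0.69 0.63 0.2 0.0 0.0 -0.16; -0.71 0.62 0.2 0.0 0.0 -0.16; -0.72 0.6 0.2 0.0 0.0 -0.16; -0.74 0.59 0.2 0.0 0.0 -0.16; -0.75 0.57 0.2 0.0 0.0 -0.16; -0.76 0.55 0.2 0.0 0.0 -0.16; -0.77 0.53 0.2 0.0 0.0 -0.16;
```

Request:
jog_arm(
  plan="0 0 -0.4 0 0 0 1; 0 0 -0.9 0 0 0 1; 0 0 -0.9 0 0 0 1; 0 0 -0.9 0 0 0 1; 0 0 -0.9 0 0 0 1; 0 0 -0.9 0 0 0 1; 0 0 -0.9 0 0 0 1; 0 0 -0.4 0 0 0 1; -0.34 0.8 -0.12 0 0 -0.19 1; -0.36 0.79 -0.12 0 0 -0.19 1",
)

```text
time_s: 15.25
tcp_pos: [0.5088, -0.1684, 0.2461]
ee_rot: [[-0.777, -0.629, 0.001], [-0.629, 0.777, 0.002], [-0.002, 0.001, -1.0]]
wrist_force: [0.5, 0.8, -2.5]
gripper_width: 0.454
gripper_force: 30.0
```

Request:
jog_arm(
  plan="-0.38 0.78 -0.12 0 0 -0.19 1; -0.4 0.77 -0.12 0 0 -0.19 1; -0.42 0.76 -0.12 0 0 -0.19 1; -0.44 0.74 -0.12 0 0 -0.19 1; -0.46 0.73 -0.12 0 0 -0.19 1; -0.48 0.72 -0.12 0 0 -0.19 1; -0.5 0.71 -0.12 0 0 -0.19 1; -0.52 0.69 -0.12 0 0 -0.19 1; -0.65 0.68 0.2 0 0 -0.16 1; -0.66 0.66 0.2 0 0 -0.16 1",
)

```text
time_s: 16.25
tcp_pos: [0.4638, 0.0472, 0.2604]
ee_rot: [[-0.591, -0.807, 0.001], [-0.807, 0.591, 0.002], [-0.002, 0.0, -1.0]]
wrist_force: [-0.7, 0.7, -2.0]
gripper_width: 0.461
gripper_force: 30.0
```

Run:
```python
from h import *
s=r.sense(); print(s['tcp_pos'],s['joints'].round(1))
go([.44,.233,.22],mkR(154),9)
```

```text
[0.46384625 0.0472158  0.26037006] [ 25.8   4.7 -17.1  -0.1 -68.1 -62. ]
-0.6 0.57 0.18 -0.0 0.0 -0.14; -0.61 0.56 0.18 -0.0 0.0 -0.14; -0.63 0.55 0.18 -0.0 0.0 -0.14; -0.64 0.54 0.18 -0.0 0.0 -0.14; -0.65 0.52 0.18 -0.0 0.0 -0.14; -0.66 0.51 0.18 -0.0 0.0 -0.14; -0.67 0.5 0.18 -0.0 0.0 -0.14; -0.68 0.48 0.18 -0.0 0.0 -0.14; -0.69 0.47 0.18 -0.0 0.0 -0.14;
```

Request:
jog_arm(
  plan="-0.6 0.57 0.18 0 0 -0.14 1; -0.61 0.56 0.18 0 0 -0.14 1; -0.63 0.55 0.18 0 0 -0.14 1; -0.64 0.54 0.18 0 0 -0.14 1; -0.65 0.52 0.18 0 0 -0.14 1; -0.66 0.51 0.18 0 0 -0.14 1; -0.67 0.5 0.18 0 0 -0.14 1; -0.68 0.48 0.18 0 0 -0.14 1; -0.69 0.47 0.18 0 0 -0.14 1; 0 0 0 0 0 0 1",
)

```text
time_s: 17.25
tcp_pos: [0.4407, 0.2338, 0.2192]
ee_rot: [[-0.439, -0.898, 0.0], [-0.898, 0.439, 0.001], [-0.001, 0.0, -1.0]]
wrist_force: [0.6, 0.3, -2.2]
gripper_width: 0.462
gripper_force: 30.0
```

```bash
cat > meas.py <<'E'
from h import *
s=r.sense(); p=s['tcp_pos']; R=s['ee_rot']; print(s['time_s'],p,'az',np.degrees(np.arctan2(R[1,1],R[0,1])),s['joints'].round(1))
im,d=cap('side'); im2,d2=cap('top')
c=proj('side',[[p[0],p[1],.13]])[0].astype(int); x0,y0=max(c[0]-70,0),max(c[1]-60,0)
a=cv2.resize(im[y0:y0+150,x0:x0+150,::-1],None,fx=4,fy=4,interpolation=cv2.INTER_CUBIC)
hsv=cv2.cvtColor(im,cv2.COLOR_RGB2HSV); m=cv2.inRange(hsv,(4,130,60),(20,255,255))
H,W=d.shape; yy,xx=np.mgrid[0:H,0:W]; px=np.c_[xx.ravel(),yy.ravel()]
for n,dd,i in (('side',d,im),('top',d2,im2)):
    o,dr=rays(n,px); P=o+dr*dd.ravel()[:,None]
    f=p[2]-.086
    t=P[(np.hypot(P[:,0]-p[0],P[:,1]-p[1])<.04)&(P[:,2]>f+.015)&(P[:,2]<f+.08)]
    q=(t-p)@R
    if len(t)>20: print(n,len(t),'tool x',np.percentile(q[:,0],[2,50,98]).round(4),'tool y',np.percentile(q[:,1],[2,50,98]).round(4),'z',np.percentile(t[:,2],[2,98]).round(3))
cv2.imwrite('pics/m.png',a)
E
python3 meas.py
```

```text
17.25 [0.44071157 0.23384071 0.21924758] az 153.9510795982397 [ 46.6   9.9 -17.1  -0.  -63.  -72.7]
side 337 tool x [-0.0197 -0.0167  0.0186] tool y [-0.0172  0.0168  0.0225] z [0.15  0.211]
top 94 tool x [0.0202 0.0234 0.0241] tool y [-0.0214 -0.0022  0.0184] z [0.151 0.211]
```

View pics/m.png

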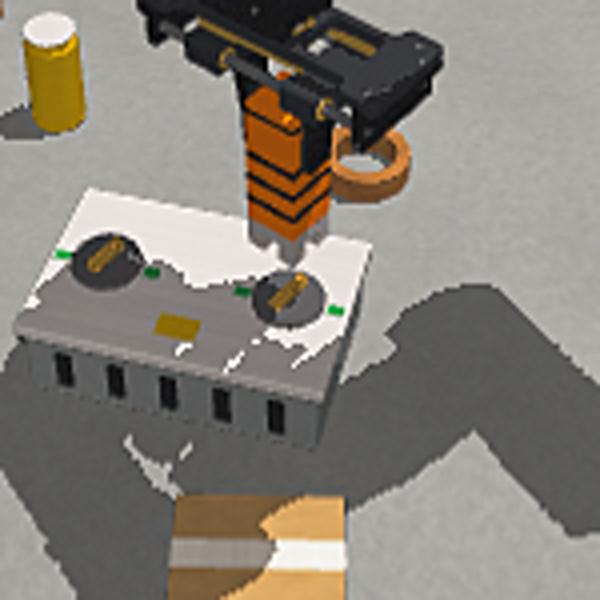

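The key is held upright over screw a: foot at about (290,250), and screw a's disc at (290,297) in the crop. I'll cross-check the screws with the first side picture.

Run:
```python
from h import *
for n in ('side','top'):
  im=cv2.imread('pics/%s0.png'%n)[:,:,::-1].copy(); hsv=cv2.cvtColor(im,cv2.COLOR_RGB2HSV)
  for S in ([.44,.2331],[.58,.2277]):
    u=proj(n,[S+[.078]])[0].round().astype(int); s=np.s_[u[1]-12:u[1]+13,u[0]-14:u[0]+15]
    v=hsv[s]; m=((v[...,2]<130)|((v[...,1]>90)&(v[...,0]<35))).astype(np.uint8)
    k,l,st,ce=cv2.connectedComponentsWithStats(m); b=l[12,14]; q=np.argwhere(l==b)[:,::-1]+[u[0]-14,u[1]-12]
    w=onz(n,q,.078)[:,:2].astype(np.float32); e=cv2.minEnclosingCircle(w)
    br=np.argwhere((v[...,1]>90)&(v[...,0]<35)&(v[...,2]>90))[:,::-1]+[u[0]-14,u[1]-12]; wb=onz(n,br,.087)[:,:2]; vv=np.linalg.svd(wb-wb.mean(0))[2][0]
    print(n,S,len(q),w.mean(0),e,'bar',wb.mean(0),np.degrees(np.arctan2(vv[1],vv[0]))%180)
```

```text
side [0.44, 0.2331] 219 [0.4385469  0.23825732] ((0.4376383423805237, 0.23753103613853455), 0.02902628481388092) bar [0.43758176 0.23768321] 66.85384461366567
side [0.58, 0.2277] 203 [0.57746935 0.23241031] ((0.5780133008956909, 0.2313239872455597), 0.028814252465963364) bar [0.57700464 0.23186294] 70.34197119628314
top [0.44, 0.2331] 298 [0.4410113  0.23373638] ((0.4410266876220703, 0.23379197716712952), 0.026182902976870537) bar [0.44012804 0.23363467] 63.76536640281175
top [0.58, 0.2277] 283 [0.5795284  0.22771524] ((0.5792452096939087, 0.22786134481430054), 0.025855090469121933) bar [0.57923211 0.22702022] 66.3411251654123
```

Run:
```python
from h import *
s=r.sense(); p=s['tcp_pos']; R=s['ee_rot']
for n in ('side','top'):
    im,d=ld(n); H,W=d.shape; yy,xx=np.mgrid[0:H,0:W]; px=np.c_[xx.ravel(),yy.ravel()]
    o,dr=rays(n,px); P=o+dr*d.ravel()[:,None]; q=(P-p)@R; f=p[2]-.086
    k=(abs(q[:,0])<.03)&(abs(q[:,1])<.03)&(P[:,2]>f+.02)&(P[:,2]<p[2]-.008); q=q[k]
    for ax,sg in ((0,1),(0,-1),(1,1),(1,-1)):
        t=q[(abs(q[:,1-ax])<.014)&(q[:,ax]*sg>.012)]
        if len(t)>8: print(n,'xy'[ax],sg,len(t),np.median(t[:,ax]).round(4),t[:,ax].std().round(4))
```

```text
side x -1 124 -0.0192 0.0011
side y 1 94 0.0217 0.0009
top x 1 56 0.0221 0.0004
```

Request:
jog_arm(
  plan="-0.065 0.03 0.31 0 0 -0.125 1; 0 0 0.31 0 0 0 1; 0 0 0.31 0 0 0 1; 0 0 0.31 0 0 0 1; 0 0 0.31 0 0 0 1; 0 0 0.1 0 0 0 1; 0 0 0.1 0 0 0 1; 0 0 0.08 0 0 0 1; 0 0 0.04 0 0 0 1; 0 0 0 0 0 0 1",
)

```text
time_s: 18.35
tcp_pos: [0.4418, 0.2344, 0.1739]
ee_rot: [[-0.425, -0.905, 0.002], [-0.905, 0.425, 0.002], [-0.003, -0.001, -1.0]]
wrist_force: [-0.2, -0.6, -2.1]
gripper_width: 0.458
gripper_force: 30.0
```

Request:
jog_arm(
  plan="-0.02 0.05 0 0 0 0 1; 0 0 0.04 0 0 0 1; 0 0 0.04 0 0 0 1; 0 0 0.04 0 0 0 1; 0 0 0.04 0 0 0 1; 0 0 0.04 0 0 0 1; 0 0 0.04 0 0 0 1; 0 0 0 0 0 0 1; 0 0 0 0 0 0 1; 0 0 0 0 0 0 1",
)

```text
time_s: 19.35
tcp_pos: [0.4408, 0.2354, 0.1679]
ee_rot: [[-0.425, -0.905, 0.002], [-0.905, 0.425, 0.002], [-0.003, -0.001, -1.0]]
wrist_force: [0.4, 0.6, -1.8]
gripper_width: 0.457
gripper_force: 30.0
```

Request:
jog_arm(
  plan="0 0 0.04 0 0 0 1; 0 0 0.04 0 0 0 1; 0 0 0.04 0 0 0 1; 0 -0.007 0 0 0 0.7 1; 0 -0.007 0 0 0 0.7 1; 0 -0.007 0 0 0 0.7 1; 0 -0.007 0 0 0 0.7 1; 0 -0.007 0 0 0 0.7 1; 0 -0.007 0 0 0 0.7 1; 0 -0.007 0 0 0 0.7 1",
)

```text
time_s: 20.35
tcp_pos: [0.4406, 0.2349, 0.1646]
ee_rot: [[-0.903, -0.429, 0.0], [-0.429, 0.903, 0.002], [-0.001, 0.002, -1.0]]
wrist_force: [-3.2, 1.8, -0.7]
gripper_width: 0.46
gripper_force: 30.0
```

```bash
python3 -c "
from h import *
s=r.sense();R=s['ee_rot'];print(s['tcp_pos'],np.degrees(np.arctan2(R[1,1],R[0,1])),s['wrist_force'],s['moment'],s['joints'].round(1))"
```

```text
[0.44058562 0.2348874  0.16455102] 115.39613941126595 [-3.16531431  1.76807578 -0.68333365] [0.86917853 1.44819872 0.12052843] [ 4.670e+01  1.290e+01 -2.180e+01 -1.000e-01 -5.520e+01 -1.112e+02]
```

Request:
jog_arm(
  plan="0 -0.007 0 0 0 0.7 1; 0 -0.007 0 0 0 0.7 1; 0 -0.007 0 0 0 0.7 1; 0 -0.007 0 0 0 0.7 1; 0 -0.007 0 0 0 0.6 1; 0 0 0 0 0 0.4 1; 0 0 0 0 0 0.3 1; 0 0 0 0 0 0 1; 0 0 0 0 0 0 1; 0 0 0 0 0 0 1",
)

```text
time_s: 21.35
tcp_pos: [0.4419, 0.2342, 0.1647]
ee_rot: [[-0.992, 0.124, 0.002], [0.124, 0.992, 0.003], [-0.002, 0.003, -1.0]]
wrist_force: [-2.4, 2.7, -3.0]
gripper_width: 0.456
gripper_force: 30.0
```

```bash
python3 -c "
from h import *
s=r.sense();R=s['ee_rot'];print(s['tcp_pos'],np.degrees(np.arctan2(R[1,1],R[0,1])),s['wrist_force'],s['moment'],s['joints'].round(1))"
```

```text
[0.44186773 0.23419726 0.16470966] 82.85741035172836 [-2.42944667  2.73782616 -2.96122325] [1.28816412 0.85425452 0.09185334] [  46.6   12.9  -21.8   -0.   -55.1 -143.7]
```

Request:
jog_arm(
  plan="0 0 0 0 0 0.2 1; 0 0 0 0 0 0.2 1; 0 0 0 0 0 0.2 1; 0 0 0 0 0 0.2 1; 0 0 0 0 0 0.2 1; 0 0 0 0 0 0 1; 0 0 0 0 0 0 1; 0 0 0 0 0 0 1; 0 0 0 0 0 0 1; 0 0 0 0 0 0 1",
)

```text
time_s: 22.35
tcp_pos: [0.4419, 0.2339, 0.1647]
ee_rot: [[-0.966, 0.26, 0.002], [0.26, 0.966, 0.001], [-0.002, 0.002, -1.0]]
wrist_force: [-2.5, 3.7, -4.4]
gripper_width: 0.457
gripper_force: 30.2
```

```bash
python3 -c "
from h import *
s=r.sense();R=s['ee_rot'];print(s['tcp_pos'],np.degrees(np.arctan2(R[1,1],R[0,1])),s['wrist_force'],s['moment'],s['joints'].round(1))"
```

```text
[0.44187135 0.23387989 0.1647251 ] 74.92965410628159 [-2.49417381  3.65050423 -4.39102018] [1.54541333 1.10759623 1.05606838] [  46.6   12.9  -21.8    0.   -55.1 -151.7]
```

Moment reached 1.06 N m, so screw a is at its stop. I back off within the slack, lift, and go to b.

Request:
jog_arm(
  plan="0 0 0 0 0 -0.4 1; 0 0 0 0 0 -0.4 1; 0 0 0 0 0 -0.2 1; 0 0 0 0 0 0 1; 0 0 -0.2 0 0 0 1; 0 0 -0.4 0 0 0 1; 0 0 -0.5 0 0 0 1; 0 0 -0.5 0 0 0 1; 0 0 -0.5 0 0 0 1; 0 0 0 0 0 0 1",
)

```text
time_s: 23.35
tcp_pos: [0.4429, 0.2339, 0.22]
ee_rot: [[-0.992, 0.125, 0.006], [0.125, 0.992, 0.004], [-0.006, 0.004, -1.0]]
wrist_force: [-0.1, -0.0, -1.8]
gripper_width: 0.458
gripper_force: 30.0
```

Run:
```python
from h import *
s=r.sense();R=s['ee_rot'];print(s['tcp_pos'],np.degrees(np.arctan2(R[1,1],R[0,1])),s['moment'])
go([.5807,.230,.215],mkR(157.5),10)
```

```text
[0.4428642  0.23385175 0.2200397 ] 82.8096185196405 [ 0.00163583 -0.10396081 -0.00844871]
-0.55 0.05 0.02 0.0 0.01 -0.93; -0.55 -0.02 0.02 0.0 0.01 -0.93; -0.54 -0.09 0.02 0.0 0.01 -0.93; -0.53 -0.16 0.02 0.0 0.01 -0.93; -0.5 -0.23 0.02 0.0 0.01 -0.93; -0.47 -0.29 0.02 0.0 0.01 -0.93; -0.43 -0.35 0.02 0.0 0.01 -0.93; -0.38 -0.4 0.02 0.0 0.01 -0.93; -0.32 -0.45 0.02 0.0 0.01 -0.93; -0.26 -0.49 0.02 0.0 0.01 -0.93;
```

Request:
jog_arm(
  plan="-0.55 0.05 0.02 0 0 -0.93 1; -0.55 -0.02 0.02 0 0 -0.93 1; -0.54 -0.09 0.02 0 0 -0.93 1; -0.53 -0.16 0.02 0 0.01 -0.93 1; -0.5 -0.23 0.02 0 0.01 -0.93 1; -0.47 -0.29 0.02 0 0.01 -0.93 1; -0.43 -0.35 0.02 0 0.01 -0.93 1; -0.38 -0.4 0.02 0 0.01 -0.93 1; -0.32 -0.45 0.02 0 0.01 -0.93 1; -0.26 -0.49 0.02 0 0 -0.93 1",
)

```text
time_s: 24.35
tcp_pos: [0.5799, 0.2285, 0.2117]
ee_rot: [[-0.383, -0.924, -0.006], [-0.924, 0.383, -0.005], [0.007, 0.004, -1.0]]
wrist_force: [0.0, -0.4, -2.4]
gripper_width: 0.457
gripper_force: 30.0
```

Request:
jog_arm(
  plan="0 0 0 0 0 0 1; 0 0 0 0 0 0 1; 0 0 0 0 0 0 1; 0 0 0 0 0 0 1; 0 0 0 0 0 0 1; 0 0 0 0 0 0 1; 0 0 0 0 0 0 1; 0 0 0 0 0 0 1; 0 0 0 0 0 0 1; 0 0 0 0 0 0 1",
)

```text
time_s: 25.35
tcp_pos: [0.5797, 0.2291, 0.2123]
ee_rot: [[-0.387, -0.922, -0.004], [-0.922, 0.387, -0.003], [0.005, 0.003, -1.0]]
wrist_force: [0.7, 0.1, -2.0]
gripper_width: 0.457
gripper_force: 30.0
```

```bash
python3 meas.py
python3 - <<'E'
from h import *
s=r.sense(); p=s['tcp_pos']; R=s['ee_rot']; print(R.round(3))
for n in ('side','top'):
    im,d=ld(n); H,W=d.shape; yy,xx=np.mgrid[0:H,0:W]; px=np.c_[xx.ravel(),yy.ravel()]
    o,dr=rays(n,px); P=o+dr*d.ravel()[:,None]; q=(P-p)@R; f=p[2]-.086
    k=(abs(q[:,0])<.03)&(abs(q[:,1])<.03)&(P[:,2]>f+.02)&(P[:,2]<p[2]-.008); q=q[k]
    for ax,sg in ((0,1),(0,-1),(1,1),(1,-1)):
        t=q[(abs(q[:,1-ax])<.014)&(q[:,ax]*sg>.012)]
        if len(t)>8:
            A=np.c_[t[:,1-ax],t[:,2],np.ones(len(t))]; c=np.linalg.lstsq(A,t[:,ax],rcond=None)[0]
            print(n,'xy'[ax],sg,len(t),np.median(t[:,ax]).round(4),'slopes deg yaw,tilt',np.degrees(c[:2]).round(1))
E
```

```text
25.35 [0.57969681 0.22909599 0.21231134] az 157.21852379728574 [ 36.4  22.4  -0.5   0.  -67.4 -59.2]
side 334 tool x [-0.0192 -0.0162  0.0218] tool y [-0.0179  0.0186  0.0224] z [0.143 0.205]
top 110 tool x [0.0218 0.0226 0.0235] tool y [-0.0201 -0.0009  0.0184] z [0.142 0.204]
[[-0.387 -0.922 -0.004]
 [-0.922  0.387 -0.003]
 [ 0.005  0.003 -1.   ]]
side x -1 104 -0.0176 slopes deg yaw,tilt [-0.5  0.1]
side y 1 104 0.0208 slopes deg yaw,tilt [0.6 0.1]
top x 1 69 0.0226 slopes deg yaw,tilt [-0.1  0. ]
```

View pics/m.png

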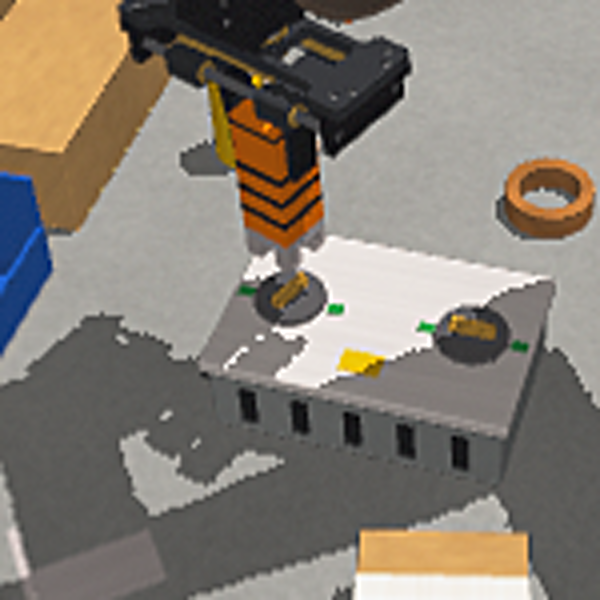

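Screw a's bar now lies along its dashes (472,325), and the key hangs true over screw b at (290,297).

Request:
jog_arm(
  plan="-0.068 -0.028 0.3 0 0 0 1; 0 0 0.3 0 0 0 1; 0 0 0.3 0 0 0 1; 0 0 0.3 0 0 0 1; 0 0 0.2 0 0 0 1; 0 0 0.1 0 0 0 1; 0 0 0.05 0 0 0 1; 0 0 0.04 0 0 0 1; 0 0 0 0 0 0 1; 0 0 0 0 0 0 1",
)

```text
time_s: 26.45
tcp_pos: [0.581, 0.2304, 0.1729]
ee_rot: [[-0.387, -0.922, -0.004], [-0.922, 0.387, -0.003], [0.004, 0.002, -1.0]]
wrist_force: [0.3, 0.5, -2.1]
gripper_width: 0.458
gripper_force: 30.0
```

Request:
jog_arm(
  plan="0 0 0.04 0 0 0 1; 0 0 0.04 0 0 0 1; 0 0 0.04 0 0 0 1; 0 0 0.04 0 0 0 1; 0 0 0 0 0 0 1; 0 0 0 0 0 0 1; 0 0 0 0 0 0 1; 0 0 0 0 0 0 1; 0 0 0 0 0 0 1; 0 0 0 0 0 0 1",
)

```text
time_s: 27.45
tcp_pos: [0.5808, 0.2303, 0.1686]
ee_rot: [[-0.387, -0.922, -0.004], [-0.922, 0.387, -0.003], [0.005, 0.003, -1.0]]
wrist_force: [-0.4, -0.3, -2.2]
gripper_width: 0.458
gripper_force: 30.0
```

Request:
jog_arm(
  plan="0 0 0.04 0 0 0 1; 0 0 0.04 0 0 0 1; 0 0 0.04 0 0 0 1; 0 0 0.03 0 0 0 1; 0 -0.009 0 0 0 0.7 1; 0 -0.009 0 0 0 0.7 1; 0 -0.009 0 0 0 0.7 1; 0 -0.009 0 0 0 0.7 1; 0 -0.009 0 0 0 0.7 1; 0 -0.009 0 0 0 0.7 1",
)

```text
time_s: 28.45
tcp_pos: [0.5812, 0.2297, 0.1646]
ee_rot: [[-0.835, -0.551, -0.006], [-0.551, 0.835, -0.003], [0.006, 0.0, -1.0]]
wrist_force: [-1.4, 1.6, -0.5]
gripper_width: 0.459
gripper_force: 30.0
```

Request:
jog_arm(
  plan="0 -0.009 0 0 0 0.7 1; 0 -0.009 0 0 0 0.7 1; 0 -0.009 0 0 0 0.7 1; 0 -0.009 0 0 0 0.7 1; 0 -0.009 0 0 0 0.7 1; 0 -0.009 0 0 0 0.6 1; 0 0 0 0 0 0.3 1; 0 0 0 0 0 0 1; 0 0 0 0 0 0 1; 0 0 0 0 0 0 1",
)

```text
time_s: 29.45
tcp_pos: [0.5818, 0.2288, 0.1646]
ee_rot: [[-1.0, 0.027, -0.005], [0.027, 1.0, -0.002], [0.005, -0.003, -1.0]]
wrist_force: [-3.7, 3.6, -1.7]
gripper_width: 0.457
gripper_force: 30.0
```

```bash
python3 -c "
from h import *
s=r.sense();R=s['ee_rot'];print(s['tcp_pos'],np.degrees(np.arctan2(R[1,1],R[0,1])),s['wrist_force'],s['moment'],s['joints'].round(1))"
```

```text
[0.58182927 0.22876645 0.16459607] 88.46640178381566 [-3.71117367  3.60143849 -1.68709125] [1.27456816 1.17749086 0.06567478] [ 3.620e+01  2.470e+01 -4.000e+00 -1.000e-01 -6.160e+01 -1.277e+02]
```

Another 13.6° to the stop, as with screw a.

Request:
jog_arm(
  plan="0 0 0 0 0 0.5 1; 0 0 0 0 0 0.4 1; 0 0 0 0 0 0.2 1; 0 0 0 0 0 0.2 1; 0 0 0 0 0 0.2 1; 0 0 0 0 0 0.2 1; 0 0 0 0 0 0 1; 0 0 0 0 0 0 1; 0 0 0 0 0 0 1; 0 0 0 0 0 0 1",
)

```text
time_s: 30.45
tcp_pos: [0.5819, 0.2285, 0.1646]
ee_rot: [[-0.966, 0.258, -0.005], [0.258, 0.966, -0.004], [0.004, -0.005, -1.0]]
wrist_force: [-3.3, 3.3, -2.7]
gripper_width: 0.459
gripper_force: 30.2
```

```bash
python3 -c "
from h import *
s=r.sense();R=s['ee_rot'];print(s['tcp_pos'],np.degrees(np.arctan2(R[1,1],R[0,1])),s['wrist_force'],s['moment'],s['joints'].round(1))"
```

```text
[0.58188225 0.22847774 0.16458019] 75.03787021707336 [-3.31085259  3.29012348 -2.69995296] [1.3339607  1.42744587 0.97971773] [  36.3   24.7   -4.     0.   -61.6 -141.2]
```

Request:
jog_arm(
  plan="0 0 0 0 0 -0.4 1; 0 0 0 0 0 -0.4 1; 0 0 0 0 0 -0.2 1; 0 0 0.02 0 0 0 1; 0 0 0.02 0 0 0 1; 0 0 0.01 0 0 0 1; 0 0 0 0 0 0 1; 0 0 0 0 0 0 1; 0 0 0 0 0 0 1; 0 0 0 0 0 0 1",
)

```text
time_s: 31.45
tcp_pos: [0.5826, 0.2281, 0.1638]
ee_rot: [[-0.992, 0.125, -0.004], [0.125, 0.992, -0.003], [0.003, -0.004, -1.0]]
wrist_force: [0.3, -0.9, -0.7]
gripper_width: 0.456
gripper_force: 30.0
```

Request:
jog_arm(
  plan="0 0 0 0 0 0 -1; 0 0 0 0 0 0 -1; 0 0 0 0 0 0 -1; 0 0 0 0 0 0 -1; 0 0 0 0 0 0 -1; 0 0 0 0 0 0 -1; 0 0 0 0 0 0 -1; 0 0 0 0 0 0 -1; 0 0 -0.3 0 0 0 -1; 0 0 -0.5 0 0 0 -1",
)

```text
time_s: 32.45
tcp_pos: [0.582, 0.228, 0.1835]
ee_rot: [[-0.992, 0.125, -0.006], [0.125, 0.992, -0.004], [0.005, -0.005, -1.0]]
wrist_force: [0.1, -0.2, -0.4]
gripper_width: 0.998
gripper_force: 0.0
```

Request:
jog_arm(
  plan="0 0 -0.8 0 0 0 -1; 0 0 -0.8 0 0 0 -1; 0 0 -0.8 0 0 0 -1; 0 0 -0.8 0 0 0 -1; -0.5 -1 0 0 0 0 -1; 0.5 -1 0 0 0 0 -1; 0.5 -1 0 0 0 0 -1; 0.5 -1 0 0 0 0 -1; 0 -1 0 0 0 0 -1; 0 -1 0 0 0 0 -1",
)

```text
time_s: 33.45
tcp_pos: [0.539, 0.082, 0.2661]
ee_rot: [[-0.992, 0.124, -0.002], [0.124, 0.992, -0.003], [0.001, -0.003, -1.0]]
wrist_force: [0.9, -0.0, 0.3]
gripper_width: 1.004
gripper_force: 0.0
```

Run:
```python
from h import *
s=r.sense(); print(s['time_s'],s['tcp_pos'],s['wrist_force'])
for n in ['side','top']:
    im,d=cap(n); H,W=d.shape; yy,xx=np.mgrid[0:H,0:W]
    o,dr=rays(n,np.c_[xx.ravel(),yy.ravel()]); P=o+dr*d.ravel()[:,None]
    t=P[(np.hypot(P[:,0]-.58,P[:,1]-.229)<.05)&(P[:,2]>.2)&(P[:,2]<.216)]
    if len(t)>9: print(n,len(t),np.median(t[:,2]),np.ptp(t[:,2]),cv2.minAreaRect(t[:,:2].astype(np.float32)))
    c=proj(n,[[.51,.23,.12]])[0].astype(int); cv2.imwrite('pics/f_%s.png'%n,cv2.resize(im[max(c[1]-65,0):,max(c[0]-65,0):,::-1][:130,:130],(400,400),interpolation=cv2.INTER_CUBIC))
cv2.imwrite('pics/f.png',np.hstack([cv2.imread('pics/f_side.png'),cv2.imread('pics/f_top.png')]))
```

```text
33.45 [0.53899664 0.08199451 0.26609804] [ 0.88717894 -0.01508399  0.27073109]
side 184 0.2077127334099792 0.011841206288639272 ((0.5789303779602051, 0.2281860113143921), (0.04254308342933655, 0.040705159306526184), 82.52606201171875)
```

View pics/f.png

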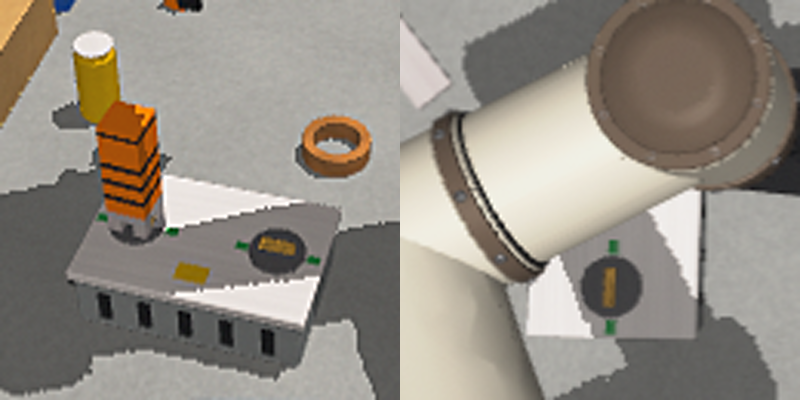

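The key stands upright on screw b (130,165), its top at 0.208 m as expected when seated. Screw a's bar is in line with its dashes (277,247). Screw b hit the same stop and got the same back-off.

```bash
python3 -c "
from h import *
print(r.finish_job())"
```

```text
the job is handed in; nothing more can be done
None
```

The job is handed in at about 33 s of the 64 s limit: the key was stood up, released and regrasped from above, both screws were turned to their hard stops with it, and it now stands upright and unheld on screw b; screw a's alignment is confirmed by camera, screw b's only by the torque at its stop because the key covers it, and no verdict was returned.

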